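Open the glass-sample case

TASK

Open the blue case of glass samples without grasping anything: with the fingertips press the red release tab down until the lid springs ajar, then push the lid up and over until it rests fully open, and move the hand clear. Leave the case standing where it is (do not lift, drag or tip it) and leave the jar, the tub and the copper foil roll alone.

Things in the scene. Friction and masses are not known exactly. Their poses are not given: they have to be found in the camera images.
- case: Blue steel box of coloured glass samples, loose on the table, 2.2 kg. Origin: on the table under the middle of the box; +x points from the red tab to the hinge, +y along the hinge, z up. The box spans x -55 to 55 mm, y -80 to 80 mm and is 55 mm high (61 mm with its shut lid); its grey base plate, 8 mm thick, spans x -122 to 63 mm (so it also lies under the tab), y -85 to 85 mm. The mechanism is the same on every start; the case's position and yaw vary.
- tab_pad (a point): The point to press: on the top face of the red release tab's pad, 35 mm above the table and 104 mm from the case's origin toward the case's -x at rest. The pad is 50 mm wide (case y) and its level top spans case x -71 to -120 mm, with 24 mm of free height under it; at x -62 to -71 mm an upright red catch rises from it to 66 mm above the table, hooking over the lid's front edge. Moves and turns with the tab.
- tab (a joint): Angle of the release tab about a pivot along case y at case x -60 mm, z 35 mm: 0 at rest (sprung back up), grows as the pad is pressed down; end stop at 0.32 rad. At about 0.2 rad (pad point about 9 mm down) the catch lets go of the lid; at the stop the point is 14 mm down. Pressing there takes about 2 N at first and 4.5 N at the stop.
- lid_hinge (a point): Middle of the lid's hinge axis, which runs along case y at case x 58 mm, 58 mm above the table. Its axes are the case's.
- lid_edge (a point): Middle of the lid's front edge, on its underside, 120 mm from the hinge axis; moves and turns with the lid. The lid is a flat plate, 160 mm wide (case y), 6 mm thick, 0.12 kg, blue, with six coloured glass squares on top. Its lifting spring is a steel leaf under it near the hinge, 60 mm to the case +y side; the samples inside stay below the rim.
- lid (a joint): Opening angle of the lid: 0 shut and latched. Once released a spring lifts it to about 0.75 rad (front edge about 140 mm above the table) and it stays there, ajar; pushed further it swings freely (slightly damped), falls back to 0.75 rad if left before upright (1.57 rad), and beyond upright falls on to its stop at 1.95 rad, fully open, where it stays. Fully open it reaches 45 mm behind the hinge axis.
- jar: Loose glass jar with a red cap, 60 mm in diameter, 78 mm high; origin at the centre of its underside. To be left alone.
- tub: Loose white tub with a yellow cap, 68 mm in diameter, 52 mm high; origin at the centre of its underside. To be left alone.
- foil_roll: Loose roll of copper foil lying flat, 72 mm in diameter, 22 mm high, with a 38 mm hole; origin at the centre of its underside. To be left alone. These three stand beside the case, each 140 mm or more to a side of the case's centre line; which stands where varies.

How it is judged:
On the way, in this order (a step that is already met when the one before it is completed fails the run):
1. the red tab is pressed down (value of joint tab above 0.1 rad and value of joint lid below 0.3 rad).
2. the lid has sprung ajar (value of joint lid above 0.5 rad), for 0.1 s.
At the end, for the whole second after the job is handed in: The lid rests fully open (beyond 1.8 rad of 1.95), the tab has sprung back (below 0.06 rad), the case stands flat within 30 mm of where it was, and the jar, tub and foil roll stand within 20 mm of where they were (value of joint lid above 1.8 rad and value of joint tab below 0.06 rad and angle between case's own z axis and vertical below 0.05 rad and distance of case from where it was at the start of the episode below 0.03 m and linear speed of case below 0.02 m/s and distance of each of jar, tub, foil_roll from where it was at the start of the episode below 0.02 m and angle between each of jar, tub, foil_roll's own z axis and vertical below 0.1 rad); the robot touches nothing.
It fails at once if the case is lifted, tipped or dragged (raised over 10 mm, tilted over 0.12 rad or moved over 30 mm) (height (world z) of case above 0.01 m or angle between case's own z axis and vertical above 0.12 rad or distance of case from where it was at the start of the episode above 0.03 m).
It fails at once if the jar, tub or foil roll is lifted, tipped or moved over 20 mm (distance of any of jar, tub, foil_roll from where it was at the start of the episode above 0.02 m or angle between any of jar, tub, foil_roll's own z axis and vertical above 0.25 rad).
It also fails if it takes over 40 s, if anything falls off the work surface, if the arm or the gripper's body presses on something with over 40 N, if the wrist force passes 120 N, or if a joint passes its speed limit or range.

ROBOT

A 6-joint arm with a two-finger parallel gripper is mounted at the origin on the work surface. World frame = base frame: x ahead of the robot, y to its left, z up, the work surface at z = 0. Lengths are in m, angles in rad, forces in N, time in s.
With the tool pointing down it reaches from about 0.35 to 0.775 m from the base axis. Payload 5.5 kg.
Tool frame: the origin (TCP) lies midway between the tips of the shut fingers; the grasp point (between the pads) lies grip_point_offset behind it (grip_point_offset is the distance from the TCP to the grasp point, in m); z points along the fingers, y is the direction in which the jaws open and shut (so a half turn about z gives the same grasp; the last joint's range is limited). The gripper opens to 85 mm and grips with 20 to 120 N. Pads are 22 mm wide; open, the fingers measure 114 mm over their backs; the gripper's body (76 mm by 85 mm) begins 54 mm behind the grasp point. The pads swing forward as they close: fully open they stand 13 mm farther back than shut.
Start: joints at [1.014, 0.313, 0.046, 1.304, 0, 1.431], TCP at [0.233, 0.526, 0.231] pointing down, gripper open.
Joint ranges: [-2.76, 2.76], [-0.86, 1.69], [-1.03, 1.26], [-2.2, 2.34], [-1.47, 1.5], [-3.14, 3.14]. Speed limits (rad/s): [2.57, 2.57, 3.14, 3.14, 3.14, 3.14].

INTERFACE

Orientations are given as a unit quaternion [w, x, y, z].
In Python, from workcell import * gives the robot as it stands.
- The arm moves only by the tool send_rows, never from a script. Its argument "series" is one flat list of numbers, 7 for each row, row after row: the shift along the tool's x, y, z in cm, then the turn, a rotation vector about the tool's x, y, z in degrees, then the opening, from 0 (shut) to 1 (fully open). A call has 1 to 10 rows; each row is the pose to reach, as a shift and turn from the pose commanded when the call began, along the tool's axes at that moment; what a row does not reach only later rows make up. A row lasts 1/12 s, in which the tool goes at most 41.7 mm and 7.16 degrees, less where a joint would pass 70% of its speed; a pose out of reach is approached as far as the arm can. A call with a gripper value outside its range is refused whole. The fingers move at their own pace and stop on an object; "newtons" is the grip in N (left out, the last holds). Time passes only in rows, so rows that repeat a pose let the fingers close. It gives the time, the measured TCP pose, the force and the opening at its end, in the units of the state.
- get_state(): the state, without advancing time (a new reading comes with each control period).
- read_camera(name): name is "scene" or "top"; returns the picture (384x512x3 uint8, blue, green, red); there is no depth.
- camera_info(name): a dict with "K" (3x3 intrinsics, pixels), "xyz" and "attitude" of the camera in the world. Camera axes: x right, y down, z forward; pixel columns grow to the right and rows downward; lengths in m; the calibration is good to about 2 mm. A picture is of the moment at which its call begins. camera_info takes no time and is no camera call.
- hand_in(): hands the job in, once; it reports no verdict.
Trained networks look in the newest picture that a camera, given by its name, has taken for a name from the list of things; names that differ only in an ending like _2 or _b are one class to them, and where a whole thing is asked for, a point or a joint stands for the part that bears it (a point fixed in the world has none). Each returns a list of dicts, best first, with "p" (0 to 1); they miss things now and then, are a little off and sometimes report something else, mostly with a low value. They report only what shows in the picture. A call takes as long as a camera call.
- silhouettes(camera, label): "pixels" (384x512 bool, what is visible of it) and "box" ([left, top, width, height] in pixels, round what is visible of it).
The state is a dict: "clock": time; "joint_pos": joint angles; "qvel": joint speeds; "tau": joint torques, N m; "tcp_pos": TCP position; "orientation": TCP orientation; "wrist_force": force on the tool from outside, world axes, zero at the start; "ft_torque": the same for the moment, N m; "finger_gap": finger opening in m.
Only numpy, scipy, OpenCV 4.12 (cv2) and the standard library are available. Lean on these libraries where they do the work, as an engineer would, in place of code of your own. Each camera call takes 0.05 s, during which the arm holds its last target. There are 200 camera calls.

## Working session

There is one attempt and no reset: what is moved stays moved. The work goes in short steps, Python scripts to look and compute and a tool call to move; the robot and the scene stay as the last step left them, time stands still between calls to the robot, and variables do not carry over. Pictures are saved under pics/ and viewed, about 8 in all and at most 12, crops included, and the job is handed in when it is done.

Besides the shell and the picture viewer there is one more tool, called after "Call:" as name(argument=value, ...) on one line, values as JSON. send_rows: Moves the arm, as the interface text tells. Its arguments: {"type":"object","properties":{"series":{"type":"array"},"newtons":{"type":"number"}},"required":["series"]}

```bash
mkdir -p pics; cat > h.py <<'E'
from workcell import *
import numpy as np, cv2
from scipy.spatial.transform import Rotation as R
def cam(n):
    c=camera_info(n); K=np.array(c["K"]); a=np.array(c["attitude"],float)
    Rm=a if a.shape==(3,3) else R.from_quat(a,scalar_first=True).as_matrix()
    return K,Rm,np.array(c["xyz"])
def ray(n,uv,z):
    K,Rm,t=cam(n); d=Rm@np.linalg.inv(K)@np.array([uv[0],uv[1],1.]); return t+d*(z-t[2])/d[2]
def proj(n,P):
    K,Rm,t=cam(n); p=(np.atleast_2d(P)-t)@Rm@K.T; return p[:,:2]/p[:,2:]
E
python3 - <<'E'
from h import *
for n in ("scene","top"):
    im=read_camera(n); cv2.imwrite(f"pics/{n}0.png",im); print(camera_info(n))
    for l in ("case","tab","tab_pad","lid","jar","tub","foil_roll"):
        for s in silhouettes(n,l)[:2]:
            m=s["pixels"]; ys,xs=np.nonzero(m); r=cv2.minAreaRect(np.c_[xs,ys].astype(np.float32))
            print(n,l,round(s["p"],2),s["box"],len(xs),np.round([xs.mean(),ys.mean()],1),r)
            np.save(f"pics/{n}_{l}.npy",m) if s is not None else 0
print(get_state())
E
```

```text
{'K': array([[417.53936444,   0.        , 255.78171331],
       [  0.        , 417.53936444, 194.02623359],
       [  0.        ,   0.        ,   1.        ]]), 'xyz': array([ 0.82509194, -0.45870777,  0.60952052]), 'attitude': array([-0.38948202,  0.88498426,  0.23015358, -0.11016323])}
scene case 0.71 [214.7, 156.5, 112.4, 90.5] 6267 [276.4 198.9] ((273.2529602050781, 194.56564331054688), (97.06403350830078, 78.57282257080078), 15.851927757263184)
scene tab_pad 0.56 [228.1, 171.2, 34.2, 23.4] 455 [245.6 182. ] ((246.26922607421875, 179.3461456298828), (21.910654067993164, 34.11406326293945), 33.690067291259766)
scene lid 0.69 [242.8, 155.7, 83.4, 65.8] 3135 [285.3 188.2] ((283.4433898925781, 186.69810485839844), (66.89458465576172, 57.14198684692383), 15.94539737701416)
scene jar 0.76 [258.8, 241.3, 38.1, 54.4] 1595 [278.1 267.4] ((278.5, 267.5), (53.0, 35.0), 90.0)
scene tub 0.97 [248.4, 119.6, 28.0, 33.9] 734 [259.  135.3] ((259.0, 135.0), (30.0, 26.0), 90.0)
scene foil_roll 0.69 [312.5, 151.7, 36.5, 30.6] 541 [330.9 162.6] ((331.0, 162.0), (29.704557418823242, 23.814861297607422
[... 1521 characters left out ...]
)
{'clock': 0.8, 'joint_pos': array([ 1.01439181e+00,  3.13147746e-01,  4.60907751e-02,  1.30362047e+00,
       -1.34321150e-05,  1.43115029e+00]), 'qvel': array([-2.98938449e-04,  1.32032783e-03, -6.57874009e-04, -2.38212550e-03,
        9.62360330e-05,  1.25988865e-03]), 'tau': array([ 7.09104261e-04, -4.80390429e+01,  2.98794150e+01, -1.30687035e-04,
        1.08049192e-04,  1.30958693e-05]), 'tcp_pos': array([0.23281019, 0.52579013, 0.23134916]), 'orientation': array([2.65866863e-05, 2.06874474e-01, 9.78367491e-01, 5.35907495e-05]), 'wrist_force': array([-0.07902581,  0.29426649, -0.45481995]), 'ft_torque': array([-0.01561633, -0.03070917,  0.01720437]), 'finger_gap': 0.0855965013674126}
```

View pictures.

```bash
python3 - <<'E'
from h import *
m=np.load("pics/top_lid.npy") # last saved is 2nd best; use colour refit
im=cv2.imread("pics/top0.png")
s=[x for x in silhouettes("top","lid")][0]["pixels"]
ys,xs=np.nonzero(s); P=np.array([ray("top",(u,v),.061)[:2] for u,v in zip(xs,ys)]).astype(np.float32)
r=cv2.minAreaRect(P*1000); print(r)
t=silhouettes("top","tab")[0]["pixels"]; ys,xs=np.nonzero(t)
T=ray("top",(xs.mean(),ys.mean()),.04)[:2]; print("tab",T)
for l,z in (("jar",.078),("tub",.052),("foil_roll",.022)):
    q=silhouettes("top",l)[0]["pixels"]; ys,xs=np.nonzero(q); print(l,ray("top",(xs.mean(),ys.mean()),z)[:2])
c=np.array(r[0])/1000; b=cv2.boxPoints(r)/1000
e=[b[1]-b[0],b[2]-b[1]]; e=min(e,key=np.linalg.norm); d=e/np.linalg.norm(e)
if d@(c-T)<0: d=-d
yaw=np.arctan2(d[1],d[0]); O=c+.002*d; print("O",O,"yaw",yaw,np.rad2deg(yaw),"yaw via tab",np.rad2deg(np.arctan2(*(c-T)[::-1])))
n=np.array([-d[1],d[0]])
W=lambda x,y,z: np.r_[O+x*d+y*n,z]
for nme in("top","scene"):
    im=cv2.imread(f"pics/{nme}0.png")
    for pts in ([(-62,-80,61),(58,-80,61),(58,80,61),(-62,80,61)],[(-71,-25,35),(-120,-25,35),(-120,25,35),(-71,25,35)],[(-122,-85,8),(63,-85,8),(63,85,8),(-122,85,8)]):
        q=proj(nme,[W(*(np.array(p)/1000)) for p in pts]); cv2.polylines(im,[np.round(q*8).astype(int)],True,(0,255,0),1,cv2.LINE_AA,3)
    cv2.imwrite(f"pics/{nme}1.png",cv2.resize(im[90:320,110:410],None,fx=2.6,fy=2.6))
E
```

```text
Traceback (most recent call last):
  File "h.py", line 9, in ray
    K,Rm,t=cam(n); d=Rm@np.linalg.inv(K)@np.array([uv[0],uv[1],1.]); return t+d*(z-t[2])/d[2]
           ~~~^^^
  File "h.py", line 5, in cam
    c=camera_info(n); K=np.array(c["K"]); a=np.array(c["attitude"],float)
ValueError: time passes only in moves, steps and waits
```

```bash
sed -i 's/^def cam/from functools import lru_cache\n@lru_cache\ndef cam/' h.py
cat > fit.py <<'E'
from h import *
cam("top"); cam("scene")
s=silhouettes("top","lid")[0]["pixels"]
ys,xs=np.nonzero(s); P=np.array([ray("top",(u,v),.061)[:2] for u,v in zip(xs,ys)]).astype(np.float32)
r=cv2.minAreaRect(P*1000); print(r)
t=silhouettes("top","tab")[0]["pixels"]; ys,xs=np.nonzero(t)
T=ray("top",(xs.mean(),ys.mean()),.04)[:2]; print("tab",T)
for l,z in (("jar",.078),("tub",.052),("foil_roll",.022)):
    q=silhouettes("top",l)[0]["pixels"]; ys,xs=np.nonzero(q); print(l,ray("top",(xs.mean(),ys.mean()),z)[:2])
c=np.array(r[0])/1000; b=cv2.boxPoints(r)/1000
e=[b[1]-b[0],b[2]-b[1]]; e=min(e,key=np.linalg.norm); d=e/np.linalg.norm(e)
if d@(c-T)<0: d=-d
yaw=np.arctan2(d[1],d[0]); O=c+.002*d; print("O",O,"yaw",yaw,np.rad2deg(yaw),"yaw via tab",np.rad2deg(np.arctan2(*(c-T)[::-1])))
n=np.array([-d[1],d[0]])
W=lambda x,y,z: np.r_[O+x*d+y*n,z]
for nme in("top","scene"):
    im=cv2.imread(f"pics/{nme}0.png")
    for pts in ([(-62,-80,61),(58,-80,61),(58,80,61),(-62,80,61)],[(-71,-25,35),(-120,-25,35),(-120,25,35),(-71,25,35)],[(-122,-85,8),(63,-85,8),(63,85,8),(-122,85,8)]):
        q=proj(nme,[W(*(np.array(p)/1000)) for p in pts]); cv2.polylines(im,[np.round(q*8).astype(int)],True,(0,255,0),1,cv2.LINE_AA,3)
    cv2.imwrite(f"pics/{nme}1.png",cv2.resize(im[90:320,110:410],None,fx=2.6,fy=2.6))
E
python3 fit.py
```

```text
((558.8695678710938, 116.51866149902344), (119.83883666992188, 159.86988830566406), 7.428690433502197)
tab [0.47535591 0.1054658 ]
jar [ 0.62345918 -0.05415278]
tub [0.39888487 0.2824767 ]
foil_roll [0.58679669 0.28388582]
O [0.56085278 0.11677725] yaw 0.12965514 7.428692 yaw via tab 7.5391678797901776
```

View pics/top1.png

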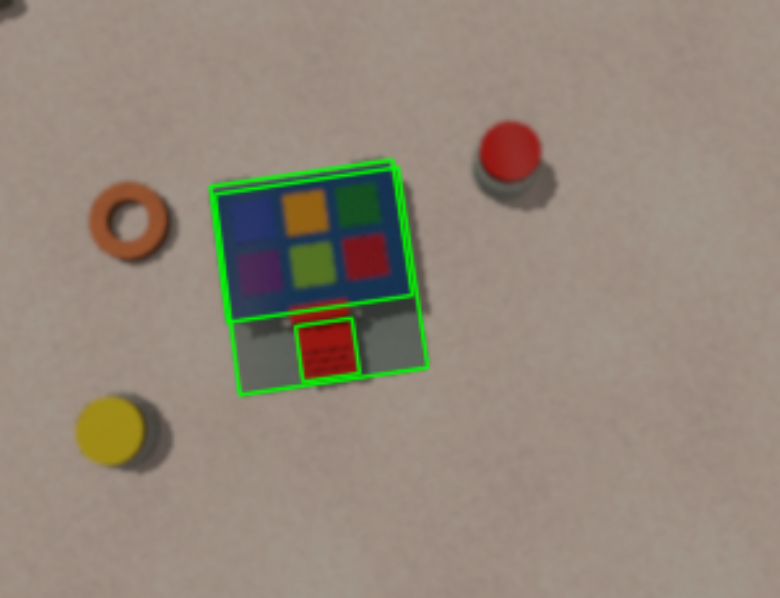

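View pics/scene1.png

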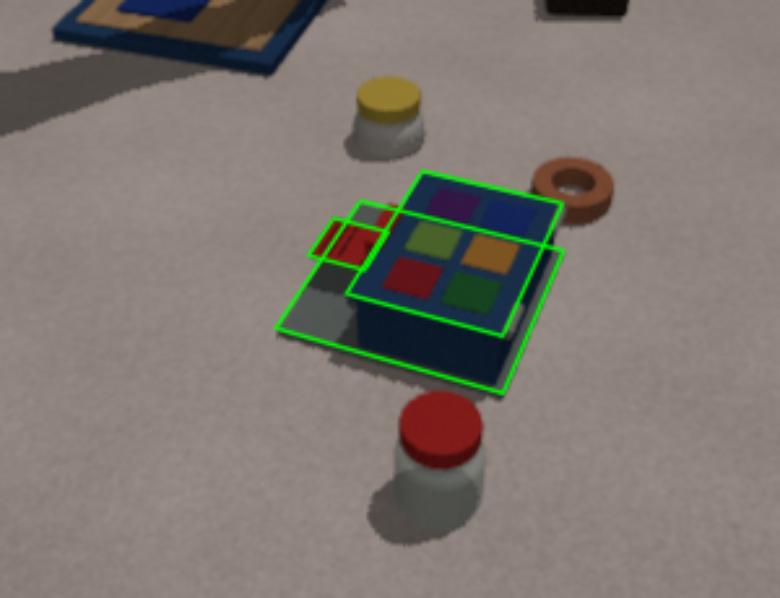

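The overlay fits in both views: the lid corners and pad match the drawn outlines, and the yaw from the tab (7.5°) agrees with the lid's (7.4°). I'll move above the pad with the fingers shut.

Call:
send_rows(series=[-37.4,-29.7,3,0,0,-31.3,0,-37.4,-29.7,3,0,0,-31.3,0,-37.4,-29.7,3,0,0,-31.3,0,-37.4,-29.7,3,0,0,-31.3,0,-37.4,-29.7,3,0,0,-31.3,0,-37.4,-29.7,3,0,0,-31.3,0,-37.4,-29.7,3,0,0,-31.3,0,-37.4,-29.7,3,0,0,-31.3,0,-37.4,-29.7,3,0,0,-31.3,0,-37.4,-29.7,3,0,0,-31.3,0], newtons=30)

```text
clock: 1.93
tcp_pos: [0.4209, 0.1665, 0.2062]
orientation: [0.001, -0.065, 0.998, 0.0]
wrist_force: [0.4, 0.6, -0.0]
finger_gap: -0.0003
```

Call:
send_rows(series=[0,0,0,0,0,0,0,0,0,0,0,0,0,0,0,0,0,0,0,0,0])

```text
clock: 2.18
tcp_pos: [0.4202, 0.1683, 0.206]
orientation: [-0.0, -0.064, 0.998, 0.0]
wrist_force: [-0.4, -0.3, -0.6]
finger_gap: -0.0002
```

```bash
cat >> h.py <<'E'
O=np.array([.5609,.1168,0]); Rc=R.from_euler("z",.1297)
def case(p): return O+Rc.apply(np.array(p)/1000)
def shift(targets,yaw=True):
    s=get_state(); q=R.from_quat(s["orientation"],scalar_first=True)
    print("case-frame tcp",np.round(Rc.inv().apply(s["tcp_pos"]-O)*1000,1),"F",np.round(s["wrist_force"],1),"t",s["clock"])
    qt=Rc*R.from_matrix(np.array([[-1,0,0],[0,1,0],[0,0,-1]]).T)
    print("turn",np.round((q.inv()*qt).as_rotvec(degrees=True),1))
    for p in targets: print(p,np.round(q.inv().apply(case(p)-s["tcp_pos"])*100,2))
E
python3 -c "
from h import *
shift([(-107,0,60),(-107,0,38),(-107,0,20)])"
```

```text
case-frame tcp [-132.9   69.3  206. ] F [-0.4 -0.3 -0.6] t 2.1833
turn [ 0.  -0.  -0.1]
(-107, 0, 60) [-2.6  -6.93 14.6 ]
(-107, 0, 38) [-2.6  -6.93 16.8 ]
(-107, 0, 20) [-2.6  -6.93 18.6 ]
```

Call:
send_rows(series=[-1.3,-3.5,2,0,0,0,0,-2.6,-6.9,4.5,0,0,0,0,-2.6,-6.9,8.5,0,0,0,0,-2.6,-6.9,12,0,0,0,0,-2.6,-6.9,14.6,0,0,0,0,-2.6,-6.9,14.6,0,0,0,0,-2.6,-6.9,14.6,0,0,0,0])

```text
clock: 2.77
tcp_pos: [0.4532, 0.1048, 0.0593]
orientation: [-0.002, -0.066, 0.998, 0.0]
wrist_force: [-0.0, -1.4, 0.3]
finger_gap: 0.0
```

```bash
python3 -c "
from h import *
shift([(-107,0,38),(-107,0,20)])
im=read_camera('scene'); cv2.imwrite('pics/s2.png',cv2.resize(im[60:300,150:400],None,fx=2.4,fy=2.4))"
```

```text
case-frame tcp [-108.3    2.    59.3] F [-0.  -1.4  0.3] t 2.7667
turn [ 0.  -0.2  0.2]
(-107, 0, 38) [-0.14 -0.2   2.13]
(-107, 0, 20) [-0.14 -0.2   3.93]
```

View pics/s2.png

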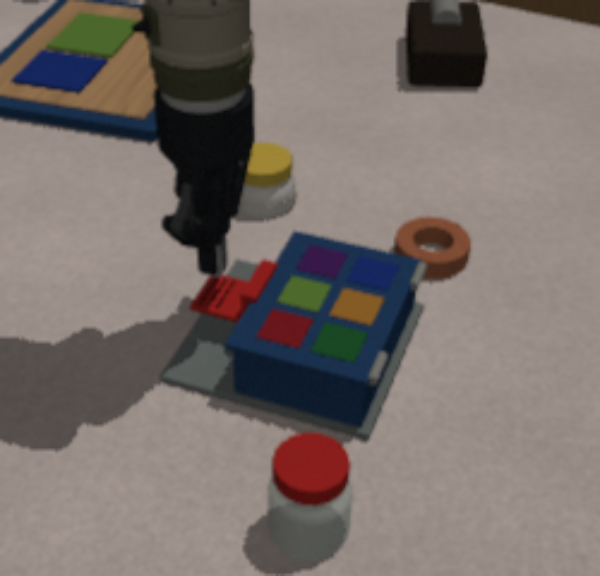

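The fingertips are over the red pad (crop ~(212,265)), clear of the jar and tub. Next is a slow press.

Call:
send_rows(series=[0,0,1,0,0,0,0,0,0,2,0,0,0,0,0,0,2.5,0,0,0,0,0,0,3,0,0,0,0,0,0,3.4,0,0,0,0,0,0,3.7,0,0,0,0,0,0,3.7,0,0,0,0,0,0,3.7,0,0,0,0,0,0,3.7,0,0,0,0,0,0,3.7,0,0,0,0])

```text
clock: 3.65
tcp_pos: [0.4575, 0.104, 0.0255]
orientation: [0.003, -0.065, 0.998, 0.001]
wrist_force: [-2.3, 3.2, 15.8]
finger_gap: 0.0001
```

```bash
python3 -c "
from h import *
shift([(-107,0,60)])
im=read_camera('scene'); cv2.imwrite('pics/s3.png',cv2.resize(im[60:300,150:400],None,fx=2.4,fy=2.4))"
```

```text
case-frame tcp [-104.2    0.7   25.5] F [-2.3  3.2 15.8] t 3.65
turn [0.  0.3 0. ]
(-107, 0, 60) [ 0.26 -0.07 -3.45]
```

View pics/s3.png

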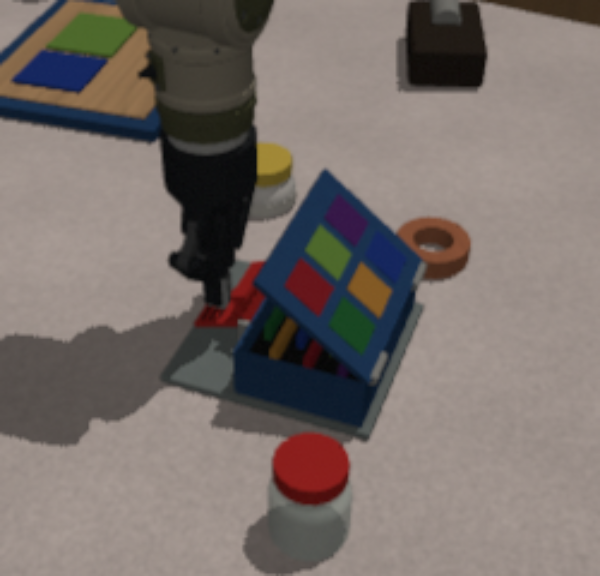

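The lid has sprung ajar (front edge at about (330,175) to (260,285) in the crop) and the case hasn't moved. I'll raise the hand and stand off in front of the lid edge.

Call:
send_rows(series=[0.3,0,-1.5,0,0,0,0,0.3,0,-4,0,0,0,0,0.3,0,-7,0,0,0,0,0.3,0,-9,0,0,0,0,-1.5,0,-9,0,0,0,0,-4,0,-9,0,0,0,0,-4,0,-9,0,0,0,0,-4,0,-9,0,0,0,0])

```text
clock: 4.37
tcp_pos: [0.4956, 0.1084, 0.1131]
orientation: [0.0, -0.065, 0.998, -0.0]
wrist_force: [-0.2, 1.2, -0.7]
finger_gap: -0.0
```

```bash
python3 -c "
from h import *
T=[(-62,0,115)]+[(58-120*np.cos(t)-11,0,33+120*np.sin(t)) for t in (.75,.95,1.1,1.25,1.4,1.57)]+[(60,0,152),(68,0,150),(20,0,190),(-60,0,230)]
shift([tuple(np.round(t).tolist()) for t in T])
im=read_camera('scene'); cv2.imwrite('pics/s4.png',cv2.resize(im[60:300,150:400],None,fx=2.4,fy=2.4))"
```

```text
case-frame tcp [-6.590e+01  1.000e-01  1.131e+02] F [-0.2  1.2 -0.7] t 4.3667
turn [-0.  0. -0.]
(-62, 0, 115) [-0.39 -0.01 -0.19]
(-41.0, 0.0, 115.0) [-2.49 -0.01 -0.19]
(-23.0, 0.0, 131.0) [-4.29 -0.01 -1.79]
(-7.0, 0.0, 140.0) [-5.89 -0.01 -2.68]
(9.0, 0.0, 147.0) [-7.49 -0.01 -3.38]
(27.0, 0.0, 151.0) [-9.29 -0.01 -3.78]
(47.0, 0.0, 153.0) [-1.129e+01 -1.000e-02 -3.980e+00]
(60, 0, 152) [-1.259e+01 -1.000e-02 -3.880e+00]
(68, 0, 150) [-1.339e+01 -1.000e-02 -3.680e+00]
(20, 0, 190) [-8.59 -0.01 -7.68]
(-60, 0, 230) [-5.900e-01 -1.000e-02 -1.169e+01]
```

View pics/s4.png

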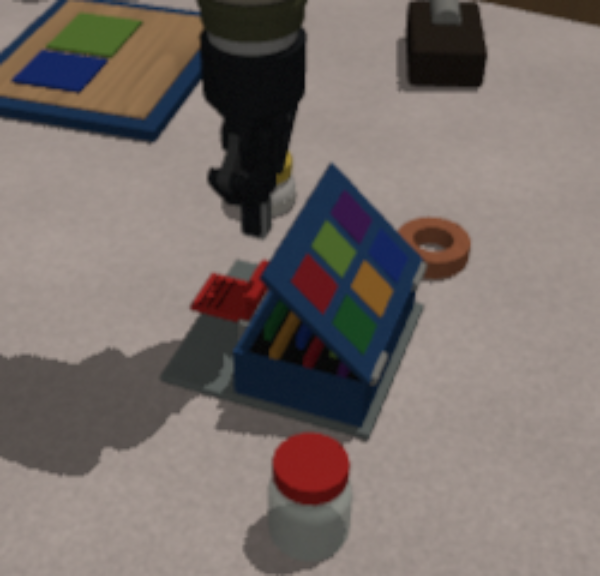

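The tab has sprung back and the fingertips (255,230) are in front of the lid edge. I'll push along the lid's arc.

Call:
send_rows(series=[-1.2,0,-0.1,0,0,0,0,-2.5,0,-0.2,0,0,0,0,-3.4,0,-1,0,0,0,0,-4.3,0,-1.8,0,0,0,0,-5.1,0,-2.3,0,0,0,0,-5.9,0,-2.7,0,0,0,0,-6.7,0,-3.1,0,0,0,0,-7.5,0,-3.4,0,0,0,0,-8.4,0,-3.6,0,0,0,0,-9.3,0,-3.8,0,0,0,0])

```text
clock: 5.25
tcp_pos: [0.5856, 0.1204, 0.1508]
orientation: [-0.001, -0.065, 0.998, -0.0]
wrist_force: [-0.5, -0.2, 1.0]
finger_gap: -0.0
```

Call:
send_rows(series=[-1,0,-0.1,0,0,0,0,-2,0,-0.2,0,0,0,0,-3,0,-0.1,0,0,0,0,-4,0,0,0,0,0,0,-4.3,0,0.1,0,0,0,0,-4.3,0,0.1,0,0,0,0,-4.3,0,0.1,0,0,0,0])

```text
clock: 5.83
tcp_pos: [0.6284, 0.1259, 0.1495]
orientation: [-0.001, -0.065, 0.998, -0.0]
wrist_force: [0.3, -0.9, -0.0]
finger_gap: -0.0001
```

```bash
python3 -c "
from h import *
shift([(20,0,170),(-60,0,230)])
im=read_camera('scene'); cv2.imwrite('pics/s5.png',cv2.resize(im[60:300,150:400],None,fx=2.4,fy=2.4))"
```

```text
case-frame tcp [ 68.1   0.3 149.5] F [ 0.3 -0.9 -0. ] t 5.8333
turn [ 0.  -0.1 -0. ]
(20, 0, 170) [ 4.82 -0.03 -2.04]
(-60, 0, 230) [12.83 -0.03 -8.03]
```

View pics/s5.png

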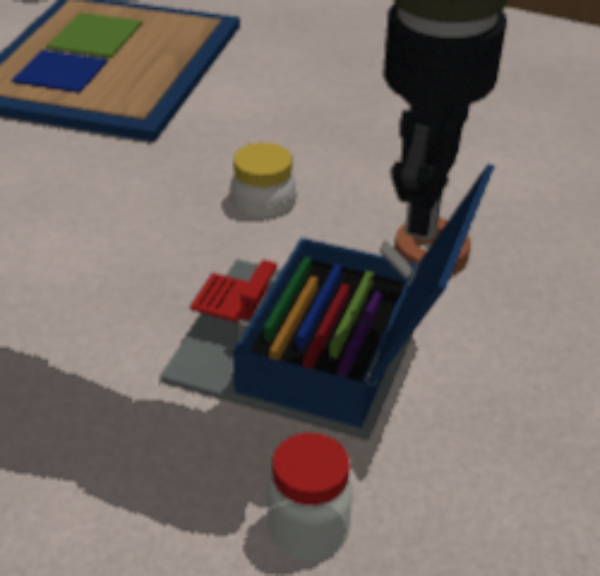

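The lid is past upright (edge at (490,170)). Withdrawing back and up.

Call:
send_rows(series=[1.5,0,0,0,0,0,0,4,0,-1,0,0,0,0,7,0,-3,0,0,0,0,10,0,-6,0,0,0,0,13,0,-8,0,0,0,0,16,0,-9,0,0,0,0,19,0,-9,0,0,0,0,20,0,-9,0,0,0,0,20,0,-9,0,0,0,0,20,0,-9,0,0,0,0])

```text
clock: 6.72
tcp_pos: [0.4311, 0.1002, 0.2403]
orientation: [0.001, -0.065, 0.998, 0.0]
wrist_force: [0.3, 0.1, 0.3]
finger_gap: 0.0002
```

```bash
cat > chk.py <<'E'
from h import *
shift([])
W=lambda x,y,z: case((x,y,z))
ims=[]
for nme in("scene","top"):
    im=read_camera(nme).copy()
    L=lambda r,y,t:(58-r*np.cos(t),y,58+r*np.sin(t))
    for pts,c in (([L(0,-80,1.95),L(120,-80,1.95),L(120,80,1.95),L(0,80,1.95)],(0,255,0)),([(-71,-25,35),(-120,-25,35),(-120,25,35),(-71,25,35)],(0,255,0)),([(-122,-85,8),(63,-85,8),(63,85,8),(-122,85,8)],(0,255,0))):
        q=proj(nme,[W(*p) for p in pts]); cv2.polylines(im,[np.round(q*8).astype(int)],True,c,1,cv2.LINE_AA,3)
    ims.append(cv2.resize(im[90:310,130:350],None,fx=1.8,fy=1.8))
for l,z in (("jar",.078),("tub",.052),("foil_roll",.022)):
    for s in silhouettes("top",l)[:1]:
        ys,xs=np.nonzero(s["pixels"]); print(l,ray("top",(xs.mean(),ys.mean()),z)[:2])
cv2.imwrite("pics/end.png",np.hstack(ims))
E
python3 chk.py
```

```text
case-frame tcp [-130.9    0.3  240.3] F [0.3 0.1 0.3] t 6.7167
turn [-0.   0.1 -0. ]
jar [ 0.62307403 -0.05377179]
tub [ 0.62801703 -0.05641791]
```

View pics/end.png

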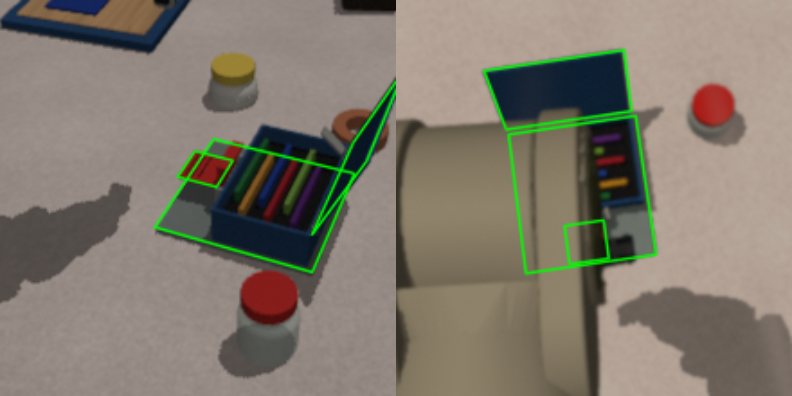

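The lid matches the 1.95 rad outline in both views. The case and pad match their starting outlines, and the hand is clear.

```bash
python3 -c "
from workcell import *
print(hand_in())"
```

```text
the job is handed in; nothing more can be done
None
```

The case is open and the job is handed in; no verdict was reported. I pressed the red tab with the shut fingertips until the lid sprang ajar, pushed the lid along its arc past upright onto its stop, and moved the hand back and up, clear of everything. This took about 7 s of the 40 s allowed.

**Final checks**
- **Lid, tab and case:** in the last pictures, the lid lies on the outline drawn for 1.95 rad in both views. The tab is back up and the base plate is on its starting outline.
- **Forces:** the wrist force was about 0 at the end. The highest reading I saw was about 16 N, at the bottom of the press.
- **Jar:** it measured within 1 mm of its starting position.
- **Tub and foil roll:** these I could not measure at the end, because the arm hid them from the top camera. There the network returned the jar's position for the tub and found no foil roll. In the side view both look unmoved, and the hand never went near them.

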